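Load a flanged pipe in the welding jig and close the clamp

TASK

Lay the flanged steel pipe in the two raised V-supports of the welding jig, with its flange down in the gap next to the yellow end plate; set it down gently, do not drop it. Then swing the hinged clamp bar over the pipe until it rests fully home in the yellow forked catch. Leave the plain pipe and the other things on the bench where they are.

Things in the scene. Friction and masses are not known exactly. Their poses are not given: they have to be found in the camera images.
- pipe: flanged pipe to load: bare steel, 42 mm diameter, 160 mm long, 0.4-0.8 kg, dark round flange at one end (68 mm diameter, x = 70 to 80 mm). Origin on its axis at mid-length, x along it to the flange; y, z may have rolled. Starts level in a wooden chock, axis 50 mm above the bench; the chock's V notches (18 mm thick) are near x = -50 and +50 mm, free to grip between. Balances near x = 15 mm
- flange (a point): centre of the pipe's flange, on the pipe axis, 75 mm from the pipe's origin
- jig: welding jig fixed to the bench: orange base 230 (x) x 200 (y) x 12 mm. Origin: centre of its underside; x along the pipe's place to the yellow end plate, y to the clamp's hinge, z up. Two steel V-supports, 12 mm thick, at x = -56 and +56 mm, hold the pipe axis at z = 105 mm (V sides reach y = +-34, z = 102 mm). Hinge cheeks at x = -32, y = 70 mm, 144 mm tall
- cradle (a point): where the seated pipe's origin belongs on the jig: mid-way between the V-supports, 105 mm above the jig's underside; axes as the jig's
- end_plate (a point): middle of the top edge of the yellow end plate's inner face: jig x = 88, y = 0, z = 100 mm; plate 8 mm thick, 70 mm wide. The flange goes in the 26 mm gap between this face and the V-support's outer face at x = 62 mm
- catch (a point): middle of the fork floor of the yellow catch post: jig x = -32, y = -70, z = 128 mm; post 44 (x) x 18 (y) mm, two prongs 28 mm apart rise to z = 152 mm; the clamp bar lies between them when closed
- clamp (a joint): hinge of the clamp bar, rad: 0 = closed, level across the pipe, down in the fork of the catch (3 mm clear of a seated pipe); grows as it swings up and back, pi/2 = upright, stop at 2.5. Stiff: stays where it is left, 1 to 4 N at the grip moves it
- clamp_grip (a point): middle of the free length of the clamp's red round grip (14 mm diameter, parallel to jig x, free 29 mm towards the bar and 20 mm to its end), at the end of the flat aluminium clamp bar (22 mm wide, 8 mm thick), 170 mm from the hinge. Closed, it is at jig x = 8, y = -100, z = 133 mm
- clamp_hinge (a point): point on the clamp's hinge axis (parallel to jig x) in line with clamp_grip: jig x = 8, y = 70, z = 133 mm
- plain_pipe: yellow-painted plain pipe without flange, 36 mm diameter, 150 mm long, lying in the other wooden chock; not for this job; origin on its axis at mid-length
- hammer: hammer lying on the bench, 250 mm long; bystander
- brush: brush with handle lying on the bench, 200 mm long; bystander
- can: round spray can with blue label, 64 mm diameter, 150 mm tall, standing; origin under its base; bystander
- square: flat red L-shaped welding magnet with a steel brace, about 100 x 100 x 16 mm, lying on the bench; bystander
- tin: open yellow tin tray 200 x 70 x 40 mm; bystander
Not all that is in view belongs to the job. What is shaped like the pipe but purple is not meant.

How it is judged:
By the outcome, as a careful person would: the job done as asked, in the order asked, and still so for the second after the job is handed in, with the robot touching nothing.
It also fails if it takes over 69 s, if anything falls off the work surface, if the arm or the gripper's body presses on something with over 40 N, if the wrist force passes 120 N, or if a joint passes its speed limit or range.

ROBOT

A 6-joint arm with a two-finger parallel gripper is mounted at the origin on the work surface. World frame = base frame: x ahead of the robot, y to its left, z up, the work surface at z = 0. Lengths are in m, angles in rad, forces in N, time in s.
With the tool pointing down it reaches from about 0.35 to 0.975 m from the base axis. Payload 4.9 kg.
Tool frame: the origin (TCP) lies midway between the tips of the shut fingers; the grasp point (between the pads) lies 19 mm behind it; z points along the fingers, y is the line along which they close (so a half turn about z gives the same grasp; the last joint's range is limited). The gripper opens to 85 mm and grips with 20 to 120 N. Pads are 22 mm wide; open, the fingers measure 114 mm over their backs; the gripper's body (76 mm by 85 mm) begins 54 mm behind the grasp point. The pads swing forward as they close: fully open they stand 13 mm farther back than shut.
Start: joints at [-1.459, 0.053, 1.613, -0, 1.476, -0.119], TCP at [0.143, -0.608, 0.231] pointing down, gripper open.
Joint ranges: [-3.01, 3.01], [-1.01, 2.22], [0.06, 2.58], [-1.02, 4.17], [0.09, 2.62], [-3.14, 3.14]. Speed limits (rad/s): [2.57, 2.57, 3.14, 3.14, 3.14, 3.14].

INTERFACE

Orientations are given as a unit quaternion [w, x, y, z].
In Python, from plant import manip gives the robot as it stands.
- The arm moves only by the tool carry_out, never from a script. Its argument "moves" is a list of rows, each a list of 7 numbers: the opening, from 0 (shut) to 1 (fully open), then the shift along the tool's x, y, z normalised to -1 to 1, where 1 is 0.4 m, then the turn, a rotation vector about the tool's x, y, z normalised to -1 to 1, where 1 is 0.5 rad. In form: [[grip, dx, dy, dz, rx, ry, rz], ...]. A call has 1 to 8 rows; each row is the pose to reach, as a shift and turn from the pose commanded when the call began, along the tool's axes at that moment; what a row does not reach only later rows make up. A row lasts 1/12 s, in which the tool goes at most 41.7 mm and 7.16 degrees, less where a joint would pass 70% of its speed; a pose out of reach is approached as far as the arm can. A call with a number of a shift or a turn outside -1 to 1 is refused whole. A call with a gripper value outside its range is refused whole. The fingers move at their own pace and stop on an object; the grip force is fixed at half the most. Time passes only in rows, so rows that repeat a pose let the fingers close. It gives the time, the measured TCP pose, the force and the opening at its end, in the units of the state.
- manip.state(): the state, without advancing time (a new reading comes with each control period).
- manip.grab_frame(name): name is "side" or "top"; returns the picture (480x640x3 uint8, red, green, blue); there is no depth.
- manip.camera_info(name): a dict with "intrinsics" (3x3 intrinsics, pixels), "extrinsics" (4x4, takes a point from world to camera coordinates). Camera axes: x right, y down, z forward; pixel columns grow to the right and rows downward; lengths in m; the calibration is good to about 2 mm. A picture is of the moment at which its call begins. camera_info takes no time and is no camera call.
- manip.job_done(): hands the job in, once; it reports no verdict.
The state is a dict: "time": time; "joint_pos": joint angles; "joint_vel": joint speeds; "joint_efforts": joint torques, N m; "tool_pos": TCP position; "tool_rot": TCP orientation; "contact_force": force on the tool from outside, world axes, zero at the start; "ft_torque": the same for the moment, N m; "gripper_width": opening from 0.0 (shut) to 1.0 (fully open).
Only numpy, scipy, OpenCV 4.12 (cv2) and the standard library are available. Lean on these libraries where they do the work, as an engineer would, in place of code of your own. Each camera call takes 0.05 s, during which the arm holds its last target. There are 200 camera calls.

## Working session

There is one attempt and no reset: what is moved stays moved. The work goes in short steps, Python scripts to look and compute and a tool call to move; the robot and the scene stay as the last step left them, time stands still between calls to the robot, and variables do not carry over. Pictures are saved under pics/ and viewed, on a budget of 10 in all, crops included, one or two more only if the job needs it, and the job is handed in when it is done.

Besides the shell and the picture viewer there is one more tool, called after "Call:" as name(argument=value, ...) on one line, values as JSON. carry_out: Moves the arm, as the interface text tells. Scaled input: -1 to 1 covers 0.4 m each way for a shift and 0.5 rad each way for a turn. Its arguments: {"type":"object","properties":{"moves":{"type":"array"}},"required":["moves"]}

```bash
mkdir -p pics; ls
python3 - <<'E'
from plant import manip
import cv2
for n in("side","top"):
    cv2.imwrite(f"pics/{n}0.png",manip.grab_frame(n)[:,:,::-1])
    c=manip.camera_info(n);print(c)
s=manip.state();print(s)
E
```

```text
pics
{'intrinsics': array([[611.69417764,   0.        , 312.82030055],
       [  0.        , 611.69417764, 236.31155297],
       [  0.        ,   0.        ,   1.        ]]), 'extrinsics': array([[ 0.9879081 , -0.15405619,  0.01744336, -0.54894185],
       [-0.1089972 , -0.7701253 , -0.62851144,  0.07002057],
       [ 0.11025965,  0.61901027, -0.77760472,  1.5346044 ],
       [ 0.        ,  0.        ,  0.        ,  1.        ]])}
{'intrinsics': array([[603.62752711,   0.        , 312.5228053 ],
       [  0.        , 603.62752711, 232.92929187],
       [  0.        ,   0.        ,   1.        ]]), 'extrinsics': array([[-1.05074593e-03, -9.99850789e-01, -1.72422776e-02,
        -6.83972437e-02],
       [-9.98256131e-01,  2.06643258e-03, -5.89951456e-02,
         5.79081846e-01],
       [ 5.90219729e-02,  1.71502204e-02, -9.98109351e-01,
         1.32448209e+00],
       [ 0.00000000e+00,  0.00000000e+00,  0.00000000e+00,
         1.00000000e+00]])}
{'time': 0.1, 'joint_pos': array([-1.45899129e+00,  5.32928059e-02,  1.61417839e+00, -1.49889578e-05,
        1.47601339e+00, -1.19029383e-01]), 'joint_vel': array([ 0.00046831, -0.00145102, -0.00220384, -0.00114495,  0.00024617,
       -0.00086848]), 'joint_efforts': array([ 3.78733539e-04, -3.94903994e+01, -3.71364462e+01, -1.28760385e-04,
        3.90206536e-03,  6.89695000e-06]), 'tool_pos': array([ 0.14290729, -0.60785   ,  0.23017179]), 'tool_rot': array([-9.45983039e-04,  9.93346297e-01,  1.15161793e-01, -4.04314484e-06]), 'contact_force': array([-0.35207566, -0.23462707,  0.15999012]), 'ft_torque': array([-0.04476525,  0.01121373, -0.02539672]), 'gripper_width': 0.9993095780136604}
```

View pics/side0.png

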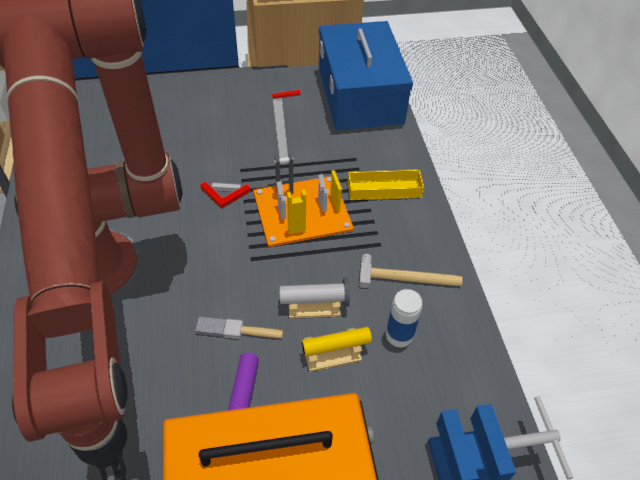

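View pics/top0.png

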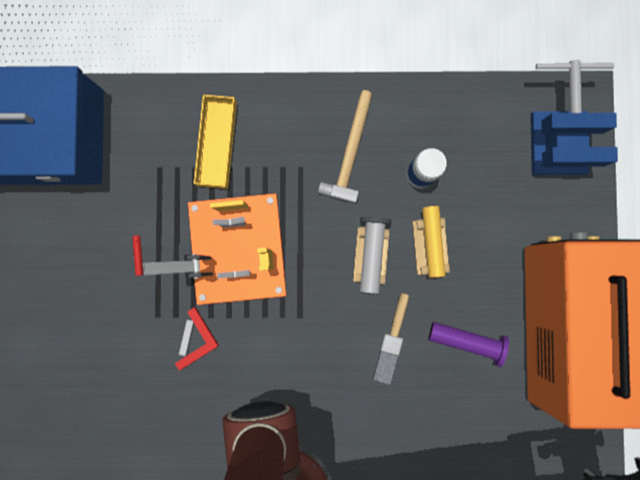

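Side view: the jig is at about (300,210), the flanged pipe at (313,294), and the clamp is swung back to (285,95). Top view: the jig is at (237,248), the pipe at (373,256) with its flange up-image (+x), and the purple decoy at (468,343). Next I'll view enlarged crops.

Run:
```python
import cv2
a=cv2.imread("pics/top0.png")[185:315,125:395];cv2.imwrite("pics/topc.png",cv2.resize(a,None,fx=2.96,fy=2.96,interpolation=cv2.INTER_CUBIC))
a=cv2.imread("pics/side0.png")[85:325,190:390];cv2.imwrite("pics/sidec.png",cv2.resize(a,None,fx=2.5,fy=2.5,interpolation=cv2.INTER_CUBIC))
```

```text
(no output)
```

View pics/topc.png

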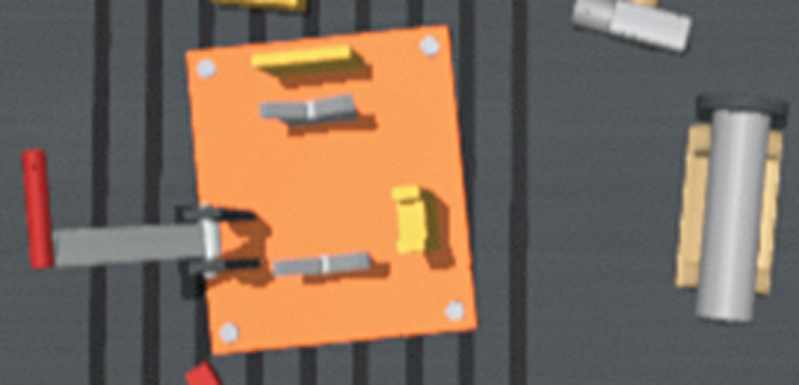

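View pics/sidec.png

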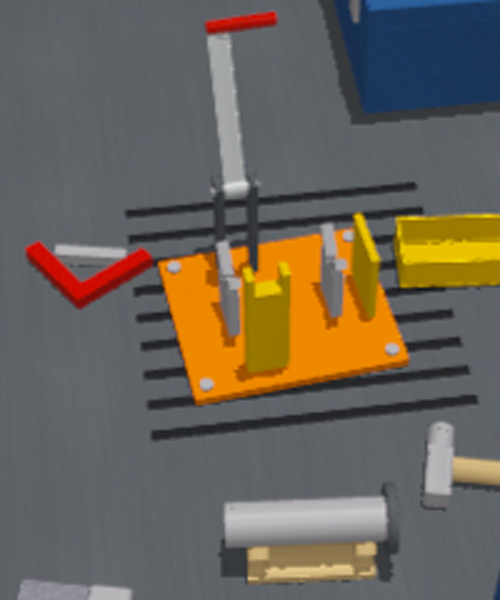

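Top crop: the base corners are (187,50), (446,26), (476,328) and (213,354), the grip runs (35,152)–(42,266), and the pipe runs from flange (742,109) to plain end (725,319). Side crop: the base corners are (160,262), (352,228), (409,360) and (197,403), the grip runs (208,28)–(275,17), and the pipe runs (227,522) to flange (391,517).

```bash
cat > h.py <<'E'
import numpy as np
from plant import manip
from scipy.optimize import least_squares
from scipy.spatial.transform import Rotation as R
C={n:manip.camera_info(n) for n in("side","top")}
def proj(n,P):
    P=np.atleast_2d(P);E=C[n]["extrinsics"];q=(P@E[:3,:3].T+E[:3,3])@C[n]["intrinsics"].T
    return q[:,:2]/q[:,2:]
def place(p,L):  # p=(x,y,yaw), L local points -> world
    L=np.atleast_2d(L);c,s=np.cos(p[2]),np.sin(p[2])
    return np.c_[p[0]+c*L[:,0]-s*L[:,1],p[1]+s*L[:,0]+c*L[:,1],L[:,2]]
def rel(dp_world=None,target=None,Rt=None):
    s=manip.state();w=s["tool_rot"];Rc=R.from_quat(np.r_[w[1:],w[0]])
    d=Rc.inv().apply(np.array(target)-s["tool_pos"])/0.4
    r=(Rc.inv()*Rt).as_rotvec()/0.5
    return d,r
def down(yaw): # tool z down, tool x at yaw in the world
    c,s=np.cos(yaw),np.sin(yaw);return R.from_matrix(np.array([[c,s,0],[s,-c,0],[0,0,-1]]))
E
cat > m.py <<'E'
from h import *
t=lambda a:np.array(a)/2.96+[125,185]-.33
s=lambda a:np.array(a)/2.5+[190,85]-.3
cor=np.array([[.115,.1,.012],[.115,-.1,.012],[-.115,-.1,.012],[-.115,.1,.012]])
T=t([[187,50],[446,26],[476,328],[213,354]]);S=s([[352,228],[409,360],[197,403],[160,262]])
f=lambda p:np.r_[(proj("top",place(p,cor))-T).ravel(),(proj("side",place(p,cor))-S).ravel()]
j=least_squares(f,[.55,.1,0]);print("jig",j.x,np.round(j.fun,1));j=j.x
def grip(a,x):return [x,.07-.17*np.cos(a),.133+.17*np.sin(a)]
GT=t([[35,152],[42,266]]);GS=s([[275,17],[208,28]])
def g(p):
    P=place(j,[grip(p[0],.028),grip(p[0],-.043)])
    return np.r_[(proj("top",P)-GT).ravel(),(proj("side",P)-GS).ravel()]
c=least_squares(g,[2.2]);print("clamp",c.x,np.round(c.fun,1),place(j,grip(c.x[0],.008)))
PL=np.array([[.075,0,.05],[-.08,0,.05]])
PT=t([[742,109],[725,319]]);PS=s([[391,517],[227,522]])
h=lambda p:np.r_[(proj("top",place(p,PL))-PT).ravel(),(proj("side",place(p,PL))-PS).ravel()]
k=least_squares(h,[.55,-.15,0]);print("pipe",k.x,np.round(k.fun,1))
print("cradle",place(j,[0,0,.105]))
E
python3 m.py
```

```text
jig [0.54328944 0.10088604 0.10180287] [-0.7  1.2  0.4  0.1  0.5  0.6 -0.2  1.1  3.  -0.3  1.  -0.2  0.1 -0.8
 -0.4  0.3]
clamp [1.97625535] [-0.7  0.4  0.4  1.8  0.9  1.  -0.3  0.8] [[0.53731953 0.23804437 0.28921664]]
pipe [ 0.52776872 -0.19792471 -0.09458253] [-0.4 -0.4 -1.   0.2  0.2  0.6 -0.3  1.3]
cradle [[0.54328944 0.10088604 0.105     ]]
```

```bash
cat > w.py <<'E'
import sys
from h import *
J=np.array([0.5433,0.1009,0.1018]); P=np.array([.5278,-.1979,-.0946])
def show(*wps):
    for t,y in wps: d,r=rel(target=t,Rt=down(y)); print(np.round(d,3),np.round(r,3))
E
python3 - <<'E'
from w import *
show(([.22,-.38,.33],-.0946))
E
```

```text
[ 0.318 -0.511 -0.249] [-0.004  0.     0.651]
```

Call:
carry_out(moves=[[1, 0.05, -0.1, -0.25, 0, 0, 0.2], [1, 0.1, -0.3, -0.25, 0, 0, 0.4], [1, 0.318, -0.511, -0.249, -0.004, 0, 0.651], [1, 0.318, -0.511, -0.249, -0.004, 0, 0.651], [1, 0.318, -0.511, -0.249, -0.004, 0, 0.651], [1, 0.318, -0.511, -0.249, -0.004, 0, 0.651], [1, 0.318, -0.511, -0.249, -0.004, 0, 0.651], [1, 0.318, -0.511, -0.249, -0.004, 0, 0.651]])

```text
time: 0.77
tool_pos: [0.2217, -0.3774, 0.3329]
tool_rot: [0.002, 0.999, -0.045, 0.001]
contact_force: [-0.4, -1.5, 0.5]
gripper_width: 0.997
```

Run:
```python
from w import *
g=place(P,[.015,0,0])[0];print(g, manip.state()["tool_pos"])
show(([g[0],g[1],.14],P[2]))
```

```text
[ 0.54273293 -0.19931688  0.        ] [ 0.22169091 -0.37739681  0.33292743]
[ 0.758 -0.518  0.482] [ 0.009 -0.006  0.008]
```

Call:
carry_out(moves=[[1, 0.758, -0.518, 0.2, 0, 0, 0], [1, 0.758, -0.518, 0.3, 0, 0, 0], [1, 0.758, -0.518, 0.482, 0, 0, 0], [1, 0.758, -0.518, 0.482, 0, 0, 0], [1, 0.758, -0.518, 0.482, 0, 0, 0], [1, 0.758, -0.518, 0.482, 0, 0, 0], [1, 0.758, -0.518, 0.482, 0, 0, 0], [1, 0.758, -0.518, 0.482, 0, 0, 0]])

```text
time: 1.43
tool_pos: [0.4795, -0.2369, 0.1789]
tool_rot: [0.001, 0.999, -0.047, -0.0]
contact_force: [0.4, -0.2, 0.5]
gripper_width: 0.997
```

Call:
carry_out(moves=[[1, 0.758, -0.518, 0.482, 0, 0, 0], [1, 0.758, -0.518, 0.482, 0, 0, 0]])

```text
time: 1.6
tool_pos: [0.5439, -0.2013, 0.1398]
tool_rot: [0.001, 0.999, -0.047, -0.001]
contact_force: [0.4, -1.4, 0.2]
gripper_width: 1.0
```

Run:
```python
from w import *
import cv2
a=manip.grab_frame("top")[190:320,300:460,::-1];b=manip.grab_frame("side")[200:350,230:410,::-1]
a=cv2.resize(a,(400,325),interpolation=2);b=cv2.resize(b,(390,325),interpolation=2)
cv2.imwrite("pics/g1.png",np.hstack([a,b]))
print(manip.state()["tool_pos"]);g=place(P,[.015,0,0])[0]
show(([g[0],g[1],.032],P[2]))
```

```text
[ 0.54321538 -0.1987928   0.13549994]
[0.001 0.002 0.259] [-0.005  0.016  0.008]
```

View pics/g1.png

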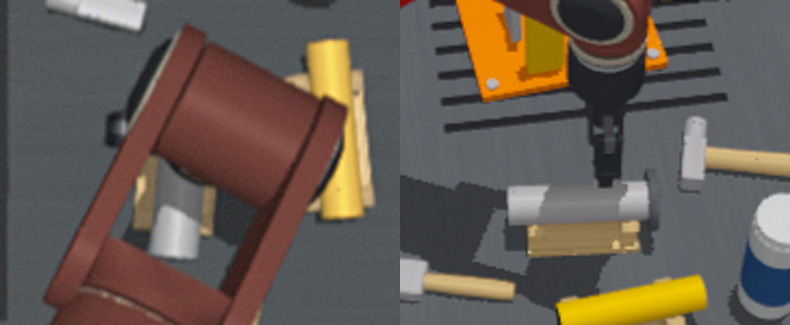

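The gripper stands above the pipe with a finger at about (607,165), on the flange side of mid-length, as planned. I'll descend and close.

Call:
carry_out(moves=[[1, 0, 0, 0.08, 0, 0, 0], [1, 0, 0, 0.16, 0, 0, 0], [1, 0, 0, 0.22, 0, 0, 0], [1, 0, 0, 0.26, 0, 0, 0], [1, 0, 0, 0.26, 0, 0, 0], [0, 0, 0, 0.26, 0, 0, 0], [0, 0, 0, 0.26, 0, 0, 0], [0, 0, 0, 0.26, 0, 0, 0]])

```text
time: 2.37
tool_pos: [0.5442, -0.2036, 0.0402]
tool_rot: [0.002, 0.999, -0.048, 0.002]
contact_force: [0.9, -0.4, 0.1]
gripper_width: 0.603
```

Call:
carry_out(moves=[[0, 0, 0, 0, 0, 0, 0], [0, 0, 0, 0, 0, 0, 0], [0, 0, 0, 0, 0, 0, 0], [0, 0, 0, 0, 0, 0, 0]])

```text
time: 2.7
tool_pos: [0.5449, -0.1998, 0.0413]
tool_rot: [-0.002, 0.999, -0.048, 0.002]
contact_force: [-1.2, 12.7, 11.7]
gripper_width: 0.467
```

Call:
carry_out(moves=[[1, 0, 0, 0, 0, 0, 0], [1, 0, 0, 0, 0, 0, 0], [1, 0, 0, 0, 0, 0, 0], [1, 0, 0, 0, 0, 0, 0]])

```text
time: 3.03
tool_pos: [0.5432, -0.203, 0.0384]
tool_rot: [0.001, 0.999, -0.047, 0.001]
contact_force: [0.5, -0.8, -0.4]
gripper_width: 0.997
```

Run:
```python
from w import *
s=manip.state();print(s["tool_pos"],s["joint_vel"],s["contact_force"],s["gripper_width"])
```

```text
[ 0.54316894 -0.20301062  0.03841087] [ 0.00010329  0.0063536   0.00243238  0.00230152  0.00083051 -0.00196563] [ 0.46301134 -0.8099991  -0.39667454] 0.9974701036325557
```

Call:
carry_out(moves=[[1, 0, -0.01, 0.015, 0, 0, 0], [1, 0, -0.01, 0.015, 0, 0, 0], [0, 0, -0.01, 0.015, 0, 0, 0], [0, 0, -0.01, 0.015, 0, 0, 0], [0, 0, -0.01, 0.015, 0, 0, 0], [0, 0, -0.01, 0.015, 0, 0, 0], [0, 0, -0.01, 0.015, 0, 0, 0], [0, 0, -0.01, 0.015, 0, 0, 0]])

```text
time: 3.7
tool_pos: [0.5434, -0.1995, 0.0324]
tool_rot: [0.002, 0.999, -0.047, 0.0]
contact_force: [-2.2, -3.7, 2.0]
gripper_width: 0.475
```

Call:
carry_out(moves=[[0, 0, 0, -0.03, 0, 0, 0], [0, 0, 0, -0.1, 0, 0, 0], [0, 0, 0, -0.2, 0, 0, 0], [0, 0, 0, -0.3, 0, 0, 0], [0, 0, 0, -0.4, 0, 0, 0], [0, 0, 0, -0.45, 0, 0, 0], [0, 0, 0, -0.45, 0, 0, 0], [0, 0, 0, -0.45, 0, 0, 0]])

```text
time: 4.37
tool_pos: [0.5433, -0.1976, 0.212]
tool_rot: [0.001, 0.999, -0.047, 0.001]
contact_force: [-0.2, 0.3, -7.4]
gripper_width: 0.469
```

Run:
```python
from w import *
import cv2
s=manip.state();print(s["tool_pos"],s["contact_force"],s["gripper_width"])
g=place(J,[.015,0,.20])[0];print(g)
show((g,J[2]))
b=manip.grab_frame("side")[80:330,180:430,::-1]
cv2.imwrite("pics/g2.png",cv2.resize(b,None,fx=2.4,fy=2.4,interpolation=2))
```

```text
[ 0.54328237 -0.19763273  0.21198879] [-0.21609885  0.25888221 -7.40837159] 0.46855296694854315
[0.55822234 0.10242436 0.2       ]
[-0.034 -0.75   0.029] [ 0.003 -0.002 -0.392]
```

View pics/g2.png

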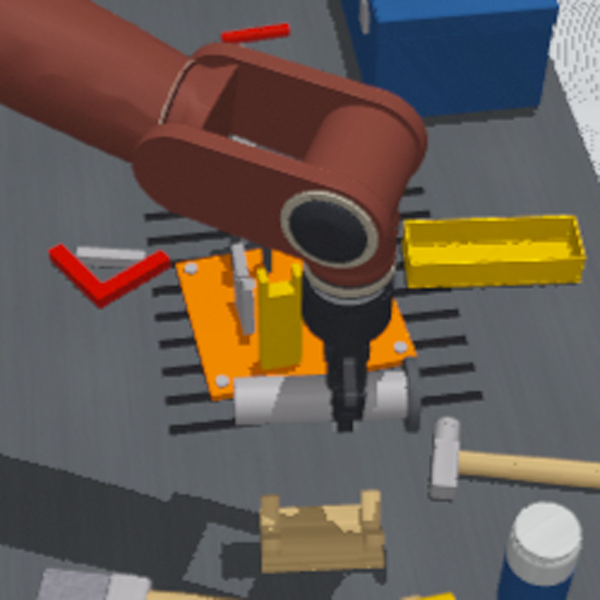

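The pipe is held level and clear of the chock, with its plain end at (237,399), flange centre at (412,395) and fingers at (348,400). I'll fit its pose in the hand from these.

```bash
cat >> w.py <<'E'
def inhand(px,tp,yaw):
    # pipe origin along-tool offset d (tool at pipe x=d), height of axis above TCP, pitch
    def pts(q): 
        d,h,a=q
        return np.array([place([tp[0],tp[1],yaw],[(x-d)*np.cos(a),0,tp[2]+h+(x-d)*np.sin(a)])[0] for x in(-.08,.075)])
    r=least_squares(lambda q:(proj("side",pts(q))-px).ravel(),[.015,.019,0],x_scale=[.01,.01,.05]);return r.x,r.fun
E
python3 - <<'E'
from w import *
s=manip.state()
px=np.array([[237,399],[412,395]])/2.4+[180,80]-.3
w=s["tool_rot"];print(w);yaw=2*np.arctan2(w[2],w[1]);print(yaw,inhand(px,s["tool_pos"],yaw))
E
```

```text
[-1.78156130e-04  9.98883087e-01 -4.72216203e-02 -1.63285375e-03]
-0.09447850303620173 (array([ 0.01374981,  0.02053324, -0.02283002]), array([-0.11498506,  0.00065965,  0.11730384,  0.0169193 ]))
```

Call:
carry_out(moves=[[0, 0, -0.05, 0, 0, 0, -0.05], [0, 0, -0.15, 0, 0, 0, -0.1], [0, -0.01, -0.25, 0, 0, 0, -0.15], [0, -0.02, -0.35, 0, 0, 0, -0.2], [0, -0.03, -0.45, 0, 0, 0, -0.25], [0, -0.034, -0.55, 0.01, 0, 0, -0.3], [0, -0.034, -0.65, 0.02, 0, 0, -0.35], [0, -0.034, -0.75, 0.029, 0, 0, -0.39]])

```text
time: 5.08
tool_pos: [0.5552, 0.1037, 0.1946]
tool_rot: [0.001, 0.999, 0.051, -0.004]
contact_force: [1.1, 0.3, -6.3]
gripper_width: 0.476
```

Run:
```python
from w import *
import cv2
s=manip.state();print(s["tool_pos"],s["contact_force"])
a=manip.grab_frame("top")[170:320,140:340,::-1];b=manip.grab_frame("side")[100:260,220:400,::-1]
a=cv2.resize(a,(400,300),interpolation=2);b=cv2.resize(b,(675,600),interpolation=2)
cv2.imwrite("pics/g3.png",b)
s=manip.state();print(s["tool_pos"])
g=place(J,[.014,0,.15])[0];print(g);show((g,J[2]))
```

```text
[0.55522667 0.10374246 0.19463021] [ 1.06673705  0.29489308 -6.29426208]
[0.55478723 0.10714292 0.19390237]
[0.55722752 0.10232274 0.15      ]
[0.006 0.013 0.11 ] [-0.004  0.019  0.011]
```

View pics/g3.png

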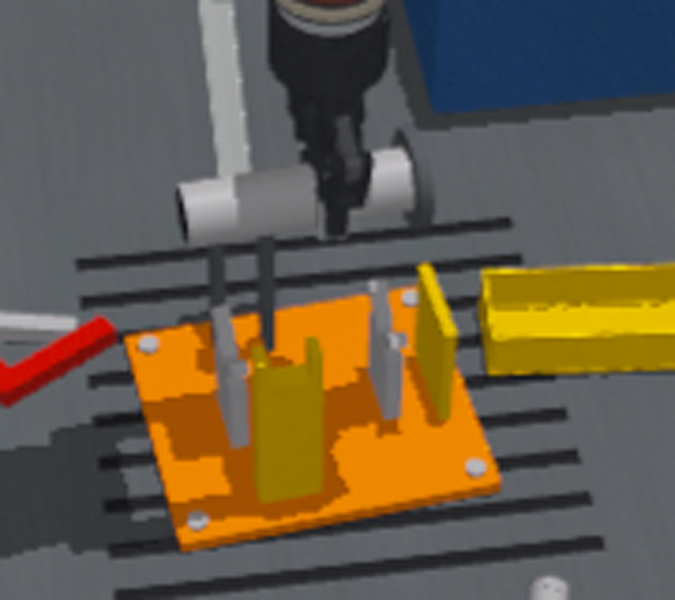

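Run:
```python
from w import *
L={"cBL":[-.115,.1,.012],"cFR":[.115,-.1,.012],"cFL":[-.115,-.1,.012],"cFL0":[-.115,-.1,0],"cBR":[.115,.1,.012],
"ep+":[.088,.035,.1],"ep-":[.088,-.035,.1],"epo+":[.096,.035,.1],"epo-":[.096,-.035,.1],"prL":[-.054,-.079,.152],"prLr":[-.046,-.079,.152],"prRl":[-.018,-.079,.152],"prRr":[-.01,-.079,.152],"floor":[-.032,-.079,.128],
"Vfar+":[.050,.034,.102],"Vfar-":[.050,-.034,.102]}
for k,v in L.items(): print(k,np.round((proj("side",place(J,v))[0]-[220,100]+.37)*3.75))
s=manip.state();w=s["tool_rot"];yaw=2*np.arctan2(w[2],w[1])
px=np.array([[182,213],[424,178]])/3.75+[220,100]-.37
print(yaw,inhand(px,s["tool_pos"],yaw))
```

```text
cBL [126. 338.]
cFR [505. 483.]
cFL [183. 546.]
cFL0 [184. 556.]
cBR [427. 285.]
ep+ [421. 267.]
ep- [449. 338.]
epo+ [432. 266.]
epo- [460. 336.]
prL [261. 369.]
prLr [273. 367.]
prRl [315. 359.]
prRr [327. 357.]
floor [294. 388.]
Vfar+ [369. 276.]
Vfar- [395. 345.]
0.10732575230318672 (array([ 0.01401559,  0.02284725, -0.02466211]), array([ 1.40378721, -0.02564684, -1.4856669 , -0.12844863]))
```

Call:
carry_out(moves=[[0, 0.003, 0.005, 0.05, 0, 0.01, 0.01], [0, 0.003, 0.01, 0.1, 0, 0.02, 0.01], [0, 0.003, 0.01, 0.15, 0, 0.02, 0.01], [0, 0.003, 0.01, 0.19, 0, 0.02, 0.01], [0, 0.003, 0.01, 0.215, 0, 0.02, 0.01], [0, 0.003, 0.01, 0.215, 0, 0.02, 0.01], [0, 0.003, 0.01, 0.215, 0, 0.02, 0.01]])

```text
time: 5.77
tool_pos: [0.5582, 0.0974, 0.1114]
tool_rot: [0.001, 0.999, 0.048, 0.003]
contact_force: [0.5, 0.8, -5.5]
gripper_width: 0.473
```

Run:
```python
from w import *
s=manip.state();print(s["tool_pos"],s["contact_force"],s["tool_rot"],s["joint_pos"])
show((place(J,[.014,0,.0835])[0],J[2]))
```

```text
[0.55817622 0.0974376  0.1113803 ] [ 0.4686374   0.79707474 -5.45939668] [6.94049661e-04 9.98866314e-01 4.75188870e-02 2.74970426e-03] [ 4.21688807e-02  1.58526061e-02  1.85820609e+00 -1.42599044e-03
  1.26202746e+00  1.51832085e+00]
[-0.002 -0.012  0.07 ] [ 0.003 -0.011 -0.013]
```

Call:
carry_out(moves=[[0, 0, -0.008, 0.02, 0, 0, 0], [0, 0, -0.008, 0.04, 0, 0, 0], [0, 0, -0.008, 0.05, 0, 0, 0], [0, 0, -0.008, 0.05, 0, 0, 0]])

```text
time: 6.1
tool_pos: [0.5588, 0.1009, 0.0924]
tool_rot: [0.001, 0.999, 0.048, 0.004]
contact_force: [-0.4, -0.7, -6.8]
gripper_width: 0.473
```

Call:
carry_out(moves=[[0, 0, 0, 0.005, 0, 0, 0], [0, 0, 0, 0.01, 0, 0, 0]])

```text
time: 6.27
tool_pos: [0.5602, 0.1009, 0.0902]
tool_rot: [0.001, 0.999, 0.048, 0.006]
contact_force: [0.9, 1.5, -3.7]
gripper_width: 0.471
```

Call:
carry_out(moves=[[0, 0, 0, 0.005, 0, 0, 0], [0, 0, 0, 0.01, 0, 0, 0], [0, 0, 0, 0.01, 0, 0, 0]])

```text
time: 6.52
tool_pos: [0.561, 0.1022, 0.0888]
tool_rot: [-0.001, 0.999, 0.048, 0.006]
contact_force: [-5.4, 4.6, 6.5]
gripper_width: 0.473
```

Run:
```python
from w import *
import cv2
b=manip.grab_frame("side")[130:250,240:400,::-1]
cv2.imwrite("pics/g4.png",cv2.resize(b,(800,600),interpolation=2))
s=manip.state();print(s["tool_pos"],s["contact_force"],s["ft_torque"])
```

```text
[0.56100062 0.10223933 0.08878685] [-4.39127206  4.59597028  6.93294684] [ 0.57774068  0.83057213 -0.11499171]
```

View pics/g4.png

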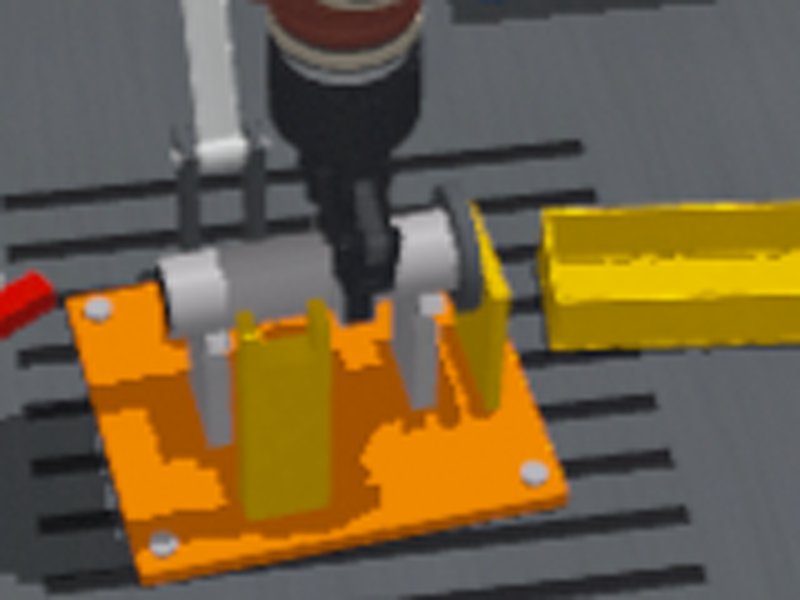

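The flange is between the right V-support and the yellow plate, but it looks close to the plate: flange edge ~(470,250), plate ~(480,260). I'll compare with the ideal seated projection.

Run:
```python
from w import *
f=lambda v:np.round((proj("side",place(J,v))[0]-[240,130]+.4)*5)
for n,v in dict(plain=[-.08,0,.105],plainTop=[-.08,0,.126],plainbot=[-.08,0,.084],flTopIn=[.07,0,.139],flTopOut=[.08,0,.139],ep=[.088,-.035,.1],ep2=[.088,.035,.1],V1=[-.062,-.034,.102],V1r=[-.05,-.034,.102],V2=[.05,-.034,.102],V2r=[.062,-.034,.102],FR=[.115,-.1,.012],FL=[-.115,-.1,.012]).items(): print(n,f(v))
```

```text
plain [164. 303.]
plainTop [162. 274.]
plainbot [165. 330.]
flTopIn [449. 206.]
flTopOut [468. 202.]
ep [498. 301.]
ep2 [461. 207.]
V1 [213. 348.]
V1r [236. 344.]
V2 [427. 310.]
V2r [449. 305.]
FR [574. 495.]
FL [145. 578.]
```

The jig sits about 3 mm further toward −x, and about 2 mm toward +y, than fitted. I'll lift slightly, shift and lower again.

Call:
carry_out(moves=[[0, 0, 0, -0.01, 0, 0, 0], [0, -0.006, -0.004, -0.01, 0, 0, 0], [0, -0.011, -0.008, -0.01, 0, 0, 0], [0, -0.011, -0.008, -0.005, 0, 0, 0], [0, -0.011, -0.008, 0, 0, 0, 0], [0, -0.011, -0.008, 0.005, 0, 0, 0], [0, -0.011, -0.008, 0.005, 0, 0, 0]])

```text
time: 7.15
tool_pos: [0.5549, 0.1031, 0.0872]
tool_rot: [0.001, 0.999, 0.048, 0.004]
contact_force: [-13.2, -3.7, 17.9]
gripper_width: 0.467
```

Call:
carry_out(moves=[[0, 0, 0, 0.005, 0, 0, 0], [0, 0, 0, 0.005, 0, 0, 0]])

```text
time: 7.32
tool_pos: [0.5549, 0.1031, 0.0872]
tool_rot: [0.001, 0.999, 0.048, 0.003]
contact_force: [-18.5, -3.5, 27.0]
gripper_width: 0.47
```

Call:
carry_out(moves=[[0, 0, 0, -0.009, 0, 0, 0], [0, 0, 0, -0.009, 0, 0, 0]])

```text
time: 7.48
tool_pos: [0.5554, 0.1032, 0.0873]
tool_rot: [0.001, 0.999, 0.048, 0.005]
contact_force: [-6.7, -2.5, 8.7]
gripper_width: 0.471
```

Call:
carry_out(moves=[[0, -0.008, 0, 0, 0, 0, 0], [0, -0.008, 0, 0, 0, 0, 0]])

```text
time: 7.65
tool_pos: [0.5542, 0.1031, 0.0873]
tool_rot: [0.001, 0.999, 0.048, 0.008]
contact_force: [3.1, -1.2, 5.3]
gripper_width: 0.465
```

Run:
```python
from w import *
import cv2
b=manip.grab_frame("side")[130:250,240:400,::-1]
cv2.imwrite("pics/g5.png",cv2.resize(b,(800,600),interpolation=2))
s=manip.state();print(s["tool_pos"],s["contact_force"],s["ft_torque"])
```

```text
[0.55423493 0.10306682 0.08734577] [ 3.36163917 -0.43033604  5.02471165] [-0.22997889 -0.38315113  0.17731975]
```

View pics/g5.png

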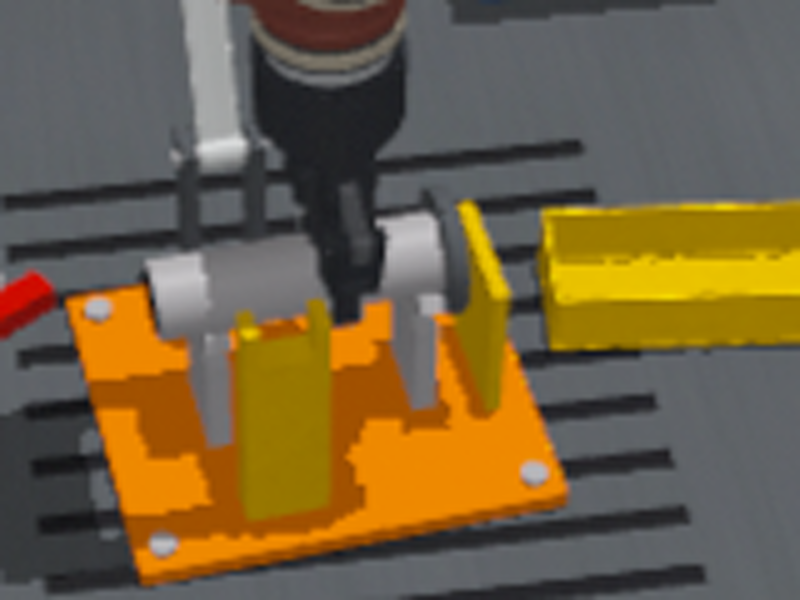

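The pipe lies across both V-supports: plain end centre (152,298), and the flange at ~(450,250) is in the gap, clear of the plate and the V. Releasing gently.

Call:
carry_out(moves=[[0.5, 0, 0, 0, 0, 0, 0], [0.55, 0, 0, 0, 0, 0, 0], [0.65, 0, 0, 0, 0, 0, 0], [0.8, 0, 0, 0, 0, 0, 0], [1, 0, 0, 0, 0, 0, 0], [1, 0, 0, 0, 0, 0, 0], [1, 0, 0, 0, 0, 0, 0]])

```text
time: 8.28
tool_pos: [0.5516, 0.1034, 0.085]
tool_rot: [0.001, 0.999, 0.048, 0.005]
contact_force: [-0.3, 0.2, -0.4]
gripper_width: 1.001
```

Call:
carry_out(moves=[[1, 0, 0, -0.05, 0, 0, 0], [1, 0, 0, -0.15, 0, 0, 0], [1, 0, 0, -0.25, 0, 0, 0], [1, 0, 0, -0.35, 0, 0, 0], [1, 0, 0, -0.45, 0, 0, 0], [1, 0, 0, -0.55, 0, 0, 0], [1, 0, 0, -0.65, 0, 0, 0], [1, 0, 0, -0.7, 0, 0, 0]])

```text
time: 8.95
tool_pos: [0.5501, 0.1037, 0.3719]
tool_rot: [0.001, 0.999, 0.048, 0.009]
contact_force: [0.4, 0.3, 1.3]
gripper_width: 1.005
```

```bash
cat >> w.py <<'E'
J=np.array([.5408,.1025,.1018])
def arc(a,x=.010,dz=-.019): return place(J,[x,.07-.17*np.cos(a),.133+.17*np.sin(a)+dz])[0]
E
python3 - <<'E'
from w import *
s=manip.state();print(s["tool_pos"],s["contact_force"])
show((arc(1.976,dz=.06),J[2]),(arc(1.976),J[2]));print(arc(1.976))
E
```

```text
[0.55006098 0.10371141 0.37191994] [0.44503344 0.29000734 1.27062393]
[-0.002 -0.342  0.056] [ 0.005 -0.037 -0.013]
[-0.005 -0.342  0.253] [ 0.005 -0.037 -0.013]
[0.53682418 0.23982191 0.27023376]
```

Call:
carry_out(moves=[[1, 0, -0.1, 0, 0, -0.01, 0], [1, 0, -0.2, 0, 0, -0.02, 0], [1, 0, -0.3, 0, 0, -0.03, 0], [1, 0, -0.342, 0.03, 0, -0.037, -0.013], [1, -0.002, -0.342, 0.05, 0.005, -0.037, -0.013], [1, -0.002, -0.342, 0.05, 0.005, -0.037, -0.013]])

```text
time: 9.45
tool_pos: [0.5343, 0.24, 0.3421]
tool_rot: [0.001, 0.999, 0.052, -0.006]
contact_force: [-0.6, -0.1, -0.1]
gripper_width: 0.997
```

Run:
```python
from w import *
import cv2
s=manip.state();print(s["tool_pos"],s["contact_force"])
b=manip.grab_frame("side")[60:220,200:400,::-1]
cv2.imwrite("pics/g6.png",cv2.resize(b,(750,600),interpolation=2))
show((arc(1.976),J[2]))
```

```text
[0.53434044 0.24004493 0.34211708] [-0.58291997 -0.12722567 -0.05804884]
[ 0.007 -0.001  0.182] [0.001 0.023 0.   ]
```

View pics/g6.png

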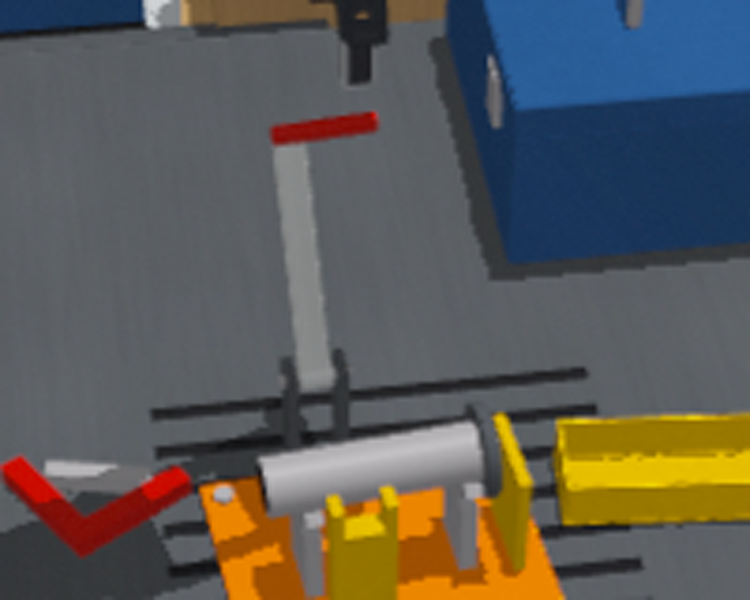

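The pipe rests in both Vs with the flange in the gap at ~(487,440). The gripper finger at (360,70) is above the grip (272–378,128). I'll check the lateral alignment from these pixels.

Run:
```python
from w import *
f=lambda P:np.round((proj("side",P)[0]-[200,60]+.4)*3.75)
tp=manip.state()["tool_pos"];print("tcp",f(tp),"at grip height",f(np.r_[tp[:2],.289]))
for a in(1.93,1.976,2.02):print(a,[f(arc(a,x,0)) for x in(-.043,.01,.028)])
```

```text
tcp [345.  59.] at grip height [345. 127.]
1.93 [array([272., 141.]), array([351., 129.]), array([377., 125.])]
1.976 [array([270., 138.]), array([348., 126.]), array([375., 122.])]
2.02 [array([268., 135.]), array([346., 124.]), array([372., 120.])]
```

Call:
carry_out(moves=[[1, 0.005, 0, 0.06, 0, 0.02, 0], [1, 0.005, 0.003, 0.12, 0, 0.02, 0], [1, 0.005, 0.006, 0.165, 0, 0.02, 0], [1, 0.005, 0.008, 0.177, 0, 0.02, 0], [0, 0.005, 0.008, 0.177, 0, 0.02, 0], [0, 0.005, 0.008, 0.177, 0, 0.02, 0], [0, 0.005, 0.008, 0.177, 0, 0.02, 0], [0, 0.005, 0.008, 0.177, 0, 0.02, 0]])

```text
time: 10.17
tool_pos: [0.538, 0.2367, 0.2763]
tool_rot: [-0.001, 0.999, 0.051, 0.002]
contact_force: [-0.7, -0.1, -0.1]
gripper_width: 0.458
```

Call:
carry_out(moves=[[0, 0, 0, 0, 0, 0, 0], [0, 0, 0, 0, 0, 0, 0], [0, 0, 0, 0, 0, 0, 0], [0, 0, 0, 0, 0, 0, 0]])

```text
time: 10.5
tool_pos: [0.5376, 0.2374, 0.2755]
tool_rot: [-0.001, 0.999, 0.051, 0.002]
contact_force: [-0.8, 2.2, 5.7]
gripper_width: 0.139
```

Run:
```python
from w import *
s=manip.state();tp=s["tool_pos"];print(tp,s["contact_force"],s["gripper_width"])
d=tp[:2]-J[:2];c,sn=np.cos(J[2]),np.sin(J[2]);y=-sn*d[0]+c*d[1];z=tp[2]+.019
print("jig x,y,z",c*d[0]+sn*d[1],y,z,"ang",np.arctan2(z-.133,.07-y),"r",np.hypot(z-.133,y-.07))
a0=np.arctan2(z-.133,.07-y);o=tp-arc(a0)
for a in (1.8,1.57,1.4,1.2,1.0,.8): 
    d,r=rel(target=arc(a)+o,Rt=down(J[2]));print(a,np.round(d,3),np.round(r,3))
```

```text
[0.5375664  0.23735692 0.27554917] [-0.84177986  2.24905861  5.66223241] 0.1390193698230144
jig x,y,z 0.010487876869940613 0.13448735361949554 0.29454917368391864 ang 1.9505964322852343 r 0.17394468745783176
1.8 [ 0.     0.061 -0.019] [-0.004 -0.007  0.001]
1.57 [ 0.     0.158 -0.031] [-0.004 -0.007  0.001]
1.4 [ 0.     0.23  -0.025] [-0.004 -0.007  0.001]
1.2 [-0.     0.312 -0.002] [-0.004 -0.007  0.001]
1.0 [-0.     0.387  0.036] [-0.004 -0.007  0.001]
0.8 [-0.     0.454  0.089] [-0.004 -0.007  0.001]
```

Call:
carry_out(moves=[[0, 0, 0.03, -0.01, 0, 0, 0], [0, 0, 0.061, -0.019, 0, 0, 0], [0, 0, 0.11, -0.027, 0, 0, 0], [0, 0, 0.158, -0.031, 0, 0, 0], [0, 0, 0.195, -0.029, 0, 0, 0], [0, 0, 0.23, -0.025, 0, 0, 0], [0, 0, 0.271, -0.015, 0, 0, 0], [0, 0, 0.312, -0.002, 0, 0, 0]])

```text
time: 11.17
tool_pos: [0.55, 0.1125, 0.2779]
tool_rot: [-0.001, 0.999, 0.051, 0.002]
contact_force: [-2.4, 1.4, 6.9]
gripper_width: 0.135
```

```bash
cat > a.py <<'E'
from w import *
s=manip.state();tp=s["tool_pos"];print(tp,s["contact_force"],s["gripper_width"])
d=tp[:2]-J[:2];c,sn=np.cos(J[2]),np.sin(J[2]);x=c*d[0]+sn*d[1];y=-sn*d[0]+c*d[1];z=tp[2]+.019
a0=np.arctan2(z-.133,.07-y);print("jig",x,y,z,"ang",a0,"r",np.hypot(z-.133,y-.07))
o=tp-arc(a0)
for a in map(float,sys.argv[1:]):
    d,r=rel(target=arc(a)+(0,0,.003),Rt=down(J[2]));print(a,np.round(d,3),np.round(r,3))
E
python3 a.py 1.1 1.0 .9 .8 .7 .6 .5 .4 .3
```

```text
[0.55000973 0.11254276 0.27788251] [-2.42887366  1.43737669  6.8703235 ] 0.13528212018530952
jig 0.01018263573637419 0.009054836144618047 0.2968825086974632 ang 1.214760924748559 r 0.17484790434641603
1.1 [-0.001  0.04   0.023] [-0.004 -0.008  0.001]
1.0 [-0.001  0.077  0.044] [-0.004 -0.008  0.001]
0.9 [-0.001  0.112  0.069] [-0.004 -0.008  0.001]
0.8 [-0.001  0.144  0.097] [-0.004 -0.008  0.001]
0.7 [-0.001  0.173  0.128] [-0.004 -0.008  0.001]
0.6 [-0.001  0.199  0.162] [-0.004 -0.008  0.001]
0.5 [-0.001  0.221  0.198] [-0.004 -0.008  0.001]
0.4 [-0.002  0.24   0.236] [-0.004 -0.008  0.001]
0.3 [-0.002  0.254  0.276] [-0.004 -0.008  0.001]
```

Swinging smoothly at low force, so I'll continue.

Call:
carry_out(moves=[[0, 0, 0.04, 0.019, 0, 0, 0], [0, 0, 0.077, 0.041, 0, 0, 0], [0, 0, 0.112, 0.067, 0, 0, 0], [0, 0, 0.144, 0.096, 0, 0, 0], [0, 0, 0.173, 0.128, 0, 0, 0], [0, 0, 0.199, 0.162, 0, 0, 0], [0, 0, 0.221, 0.198, 0, 0, 0], [0, 0, 0.24, 0.236, 0, 0, 0]])

```text
time: 11.83
tool_pos: [0.5594, 0.0167, 0.1798]
tool_rot: [-0.001, 0.999, 0.051, 0.0]
contact_force: [-1.7, 3.3, 3.7]
gripper_width: 0.133
```

```bash
python3 a.py .3 .2 .1 .05 0 -.02
```

```text
[0.55943004 0.01671423 0.17980267] [-1.65634364  3.29728475  3.68828765] 0.1333055163371003
jig 0.009815673009930269 -0.08723490643618473 0.19880266714983422 ang 0.39635146835381185 r 0.17044883926277596
0.3 [0.    0.013 0.031] [-0.003 -0.002 -0.001]
0.2 [0.    0.024 0.073] [-0.003 -0.002 -0.001]
0.1 [0.    0.03  0.115] [-0.003 -0.002 -0.001]
0.05 [0.    0.032 0.136] [-0.003 -0.002 -0.001]
0.0 [0.    0.032 0.157] [-0.003 -0.002 -0.001]
-0.02 [0.    0.032 0.165] [-0.003 -0.002 -0.001]
```

Call:
carry_out(moves=[[0, 0, 0.012, 0.031, 0, 0, 0], [0, 0, 0.018, 0.055, 0, 0, 0], [0, 0, 0.023, 0.08, 0, 0, 0], [0, 0, 0.026, 0.1, 0, 0, 0], [0, 0, 0.029, 0.12, 0, 0, 0], [0, 0, 0.03, 0.14, 0, 0, 0], [0, 0, 0.03, 0.15, 0, 0, 0]])

```text
time: 12.42
tool_pos: [0.5608, 0.0035, 0.1193]
tool_rot: [0.002, 0.999, 0.051, 0.0]
contact_force: [-1.2, -7.9, 3.8]
gripper_width: 0.136
```

Call:
carry_out(moves=[[0, 0, 0, 0.008, 0, 0, 0], [0, 0, 0, 0.016, 0, 0, 0], [0, 0, 0, 0.016, 0, 0, 0]])

```text
time: 12.67
tool_pos: [0.5608, 0.0034, 0.1133]
tool_rot: [0.002, 0.999, 0.051, 0.0]
contact_force: [-1.2, -7.9, 0.2]
gripper_width: 0.138
```

Call:
carry_out(moves=[[0, 0, -0.005, 0.008, 0, 0, 0], [0, 0, -0.005, 0.014, 0, 0, 0], [0, 0, -0.005, 0.014, 0, 0, 0]])

```text
time: 12.92
tool_pos: [0.5609, 0.0032, 0.1103]
tool_rot: [0.004, 0.999, 0.051, -0.0]
contact_force: [-8.7, -13.1, 12.4]
gripper_width: 0.135
```

Call:
carry_out(moves=[[0, 0, 0, 0.006, 0, 0, 0], [0, 0, 0, 0.01, 0, 0, 0], [0, 0, 0, 0.01, 0, 0, 0]])

```text
time: 13.17
tool_pos: [0.5611, 0.0033, 0.11]
tool_rot: [0.004, 0.999, 0.051, -0.0]
contact_force: [-20.3, -11.9, 30.8]
gripper_width: 0.135
```

It stopped firmly at z = 0.110 with about 30 N. I'll ease off, open, rise and look.

Call:
carry_out(moves=[[0, 0, 0, -0.012, 0, 0, 0], [0.3, 0, 0, -0.012, 0, 0, 0], [0.6, 0, 0, -0.012, 0, 0, 0], [1, 0, 0, -0.012, 0, 0, 0], [1, 0, 0, -0.012, 0, 0, 0], [1, 0, 0, -0.012, 0, 0, 0], [1, 0, 0, -0.012, 0, 0, 0], [1, 0, 0, -0.012, 0, 0, 0]])

```text
time: 13.83
tool_pos: [0.5607, 0.0074, 0.1089]
tool_rot: [-0.0, 0.999, 0.051, 0.001]
contact_force: [0.1, -0.1, 0.6]
gripper_width: 1.004
```

Call:
carry_out(moves=[[1, 0, 0, -0.05, 0, 0, 0], [1, 0, 0, -0.12, 0, 0, 0], [1, 0, 0, -0.2, 0, 0, 0], [1, 0, 0.05, -0.3, 0, 0, 0], [1, 0, 0.15, -0.35, 0, 0, 0], [1, 0, 0.25, -0.4, 0, 0, 0], [1, 0, 0.35, -0.4, 0, 0, 0], [1, 0, 0.45, -0.4, 0, 0, 0]])

```text
time: 14.5
tool_pos: [0.5795, -0.1693, 0.2722]
tool_rot: [0.001, 0.999, 0.051, 0.003]
contact_force: [1.1, -0.6, -0.1]
gripper_width: 1.0
```

Run:
```python
from w import *
import cv2
s=manip.state();print(s["time"],s["tool_pos"],s["contact_force"],s["gripper_width"])
a=manip.grab_frame("top")[185:315,170:300,::-1];b=manip.grab_frame("side")[130:260,240:370,::-1]
cv2.imwrite("pics/g7.png",np.hstack([cv2.resize(x,(400,400),interpolation=2) for x in(a,b)]))
f=lambda P:np.round((proj("side",P)[0]-[240,130]+.4)*400/130)
g=lambda P:np.round((proj("top",P)[0]-[170,185]+.4)*400/130)
for an in(0,.05,.1):print(an,[f(arc(an,x,0)) for x in(-.043,.028)],[g(arc(an,x,0)) for x in(-.043,.028)])
```

```text
14.5 [ 0.57952544 -0.16931207  0.27224849] [ 1.14512795 -0.55010179 -0.1126774 ] 0.9995517134764835
0 [array([169., 242.]), array([256., 226.])] [array([334., 246.]), array([323., 139.])]
0.05 [array([169., 235.]), array([256., 219.])] [array([332., 246.]), array([322., 138.])]
0.1 [array([169., 227.]), array([256., 211.])] [array([330., 246.]), array([319., 137.])]
```

View pics/g7.png

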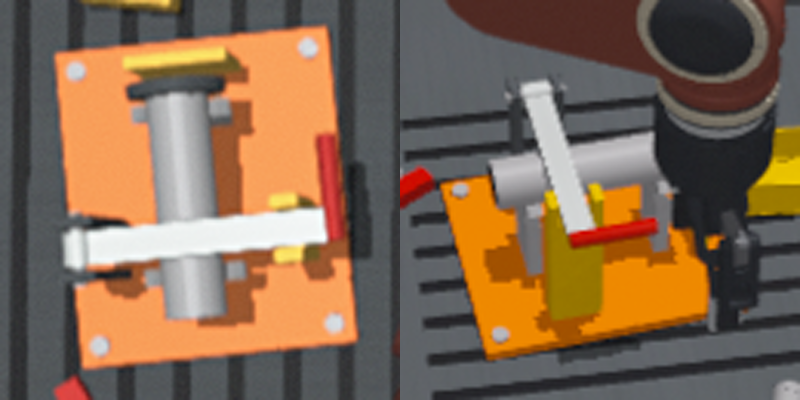

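Top: the bar crosses the pipe at (200,235) and lies between the prongs at (290,225), and the flange at (175,88) is in the gap. Side: the grip at (172,240)–(256,226) matches the closed prediction. I'll give it a confirming push from above with shut fingers.

Run:
```python
from w import *
show((arc(0,.008,.06),J[2]),(arc(0,.008,.012),J[2]))
```

```text
[-0.007 -0.444  0.19 ] [ 0.003 -0.004 -0.012]
[-0.007 -0.445  0.31 ] [ 0.003 -0.004 -0.012]
```

Call:
carry_out(moves=[[0, 0, -0.1, 0, 0, 0, 0], [0, 0, -0.2, 0, 0, 0, 0], [0, 0, -0.3, 0, 0, 0, 0], [0, 0, -0.4, 0.08, 0, 0, 0], [0, -0.007, -0.444, 0.15, 0, 0, 0], [0, -0.007, -0.444, 0.22, 0, 0, 0], [0, -0.007, -0.444, 0.27, 0, 0, 0], [0, -0.007, -0.444, 0.29, 0, 0, 0]])

```text
time: 15.27
tool_pos: [0.5549, 0.0107, 0.1486]
tool_rot: [-0.001, 0.999, 0.052, -0.003]
contact_force: [0.1, 0.5, -0.6]
gripper_width: 0.002
```

Call:
carry_out(moves=[[0, 0, 0, 0.008, 0, 0, 0], [0, 0, 0, 0.016, 0, 0, 0], [0, 0, 0, 0.016, 0, 0, 0]])

```text
time: 15.52
tool_pos: [0.5585, 0.0088, 0.1477]
tool_rot: [-0.0, 0.999, 0.051, 0.001]
contact_force: [1.1, 0.3, 0.5]
gripper_width: -0.002
```

Call:
carry_out(moves=[[0, 0, 0, 0.006, 0, 0, 0], [0, 0, 0, 0.012, 0, 0, 0], [0, 0, 0, 0.012, 0, 0, 0]])

```text
time: 15.77
tool_pos: [0.5581, 0.0087, 0.1424]
tool_rot: [-0.0, 0.999, 0.051, 0.001]
contact_force: [0.2, 0.5, -1.0]
gripper_width: 0.0
```

Call:
carry_out(moves=[[0, 0, 0.01, 0, 0, 0, 0], [0, 0, 0.01, 0.006, 0, 0, 0], [0, 0, 0.01, 0.01, 0, 0, 0], [0, 0, 0.01, 0.01, 0, 0, 0]])

```text
time: 16.1
tool_pos: [0.5589, 0.0043, 0.1398]
tool_rot: [0.0, 0.999, 0.051, 0.001]
contact_force: [-1.6, -1.5, 6.1]
gripper_width: 0.001
```

Call:
carry_out(moves=[[0, 0, 0, 0.005, 0, 0, 0], [0, 0, 0, 0.008, 0, 0, 0], [0, 0, 0, 0.008, 0, 0, 0]])

```text
time: 16.35
tool_pos: [0.5591, 0.0043, 0.1395]
tool_rot: [0.0, 0.999, 0.051, 0.001]
contact_force: [-9.4, -0.8, 19.3]
gripper_width: -0.001
```

The push contacts at z = 0.1395 (grip top when closed: 0.140) and stays there at 19 N, so the clamp is home. Retreating.

Call:
carry_out(moves=[[0, 0, 0, -0.05, 0, 0, 0], [0, 0, 0, -0.15, 0, 0, 0], [0, 0, 0, -0.25, 0, 0, 0], [0, 0, 0.1, -0.35, 0, 0, 0], [0, 0, 0.2, -0.35, 0, 0, 0], [0, 0, 0.3, -0.35, 0, 0, 0], [0, 0, 0.4, -0.35, 0, 0, 0], [0, 0, 0.5, -0.35, 0, 0, 0]])

```text
time: 17.02
tool_pos: [0.578, -0.1913, 0.2754]
tool_rot: [-0.0, 0.999, 0.051, 0.001]
contact_force: [1.3, 0.7, -0.2]
gripper_width: -0.003
```

Call:
carry_out(moves=[[0, 0, 0.1, 0, 0, 0, 0], [0, 0, 0.15, 0, 0, 0, 0], [0, 0, 0.15, 0, 0, 0, 0]])

```text
time: 17.27
tool_pos: [0.5835, -0.2534, 0.2738]
tool_rot: [0.0, 0.999, 0.048, 0.0]
contact_force: [-0.0, 0.2, -0.1]
gripper_width: 0.001
```

Run:
```python
from w import *
import cv2
s=manip.state();print(s["time"],s["tool_pos"],s["contact_force"])
a=manip.grab_frame("top")[:,:,::-1];b=manip.grab_frame("side")[130:260,240:370,::-1]
cv2.imwrite("pics/g8.png",np.hstack([cv2.resize(a,(400,400),interpolation=3),cv2.resize(b,(400,400),interpolation=2)]))
```

```text
17.2667 [ 0.5834579  -0.25341062  0.27381349] [-0.0435917   0.24245392 -0.11441957]
```

View pics/g8.png

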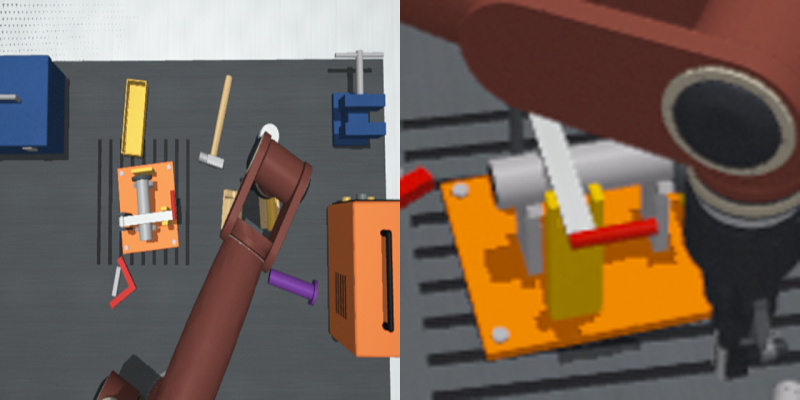

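The grip is still in the closed position at (572,240)–(656,226), the pipe is unchanged, and the arm is clear of everything. Handing in.

```bash
python3 -c "
from plant import manip
print(manip.job_done())"
```

```text
the job is handed in; nothing more can be done
None
```

I laid the flanged pipe in both V-supports with its flange in the gap by the yellow end plate. Then I swung the clamp bar over it into the forked catch, and handed the job in at about 17 s.

**Last checks:**
- **Clamp:** the grip's position in the image matches the closed angle to about 0.01 rad. A push from above with shut fingers met it at z = 0.1395 m (0.140 m when closed), and it stayed there at 19 N.
- **Pipe:** it looked unchanged after the clamp was closed, and the pictures show it across both supports with the flange in the gap.
- **Other things:** I did not touch any of them. The last top view shows most of them where they were, but the arm hides the brush, the plain pipe and part of the can, so I could not see those at the end.

**Disagreements on the way:**
- My first jig fit was off by about 3 mm, so I re-shifted the pipe before releasing it.
- The peak force I read was about 37 N at the wrist, while pressing the clamp home with the grip held in the fingers.
- I viewed 12 pictures, two over the budget of 10.

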